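Knock a stuck coffee capsule out of its cup and put it with the used ones

ROBOT

A 7-joint arm with a two-finger parallel gripper is mounted at the origin on a cart in front of the work surface, level with it; the furniture and walls round the work are solid. World frame = base frame: x ahead of the robot, y to its left, z up, the work surface at z = 0. Lengths are in m, angles in rad, forces in N, time in s.
With the tool pointing down it reaches from about 0.425 to 1.025 m from the base axis. Payload 9.4 kg.
Tool frame: the origin (TCP) lies midway between the tips of the shut fingers; the grasp point (between the pads) lies 19 mm behind it; z points along the fingers, y is the line along which they close (so a half turn about z gives the same grasp; the last joint's range is limited). The gripper opens to 93 mm and grips with 3 to 60 N. Pads are 15 mm wide; open, the fingers measure 128 mm over their backs; the gripper's body (75 mm by 188 mm) begins 65 mm behind the grasp point.
Start: joints at [-0.77, 0.599, -0.003, 1.599, 0.002, 0.943, -0.08], TCP at [0.558, 0.463, 0.219] pointing down, gripper open.
Joint ranges: [-2.57, 2.57], [-0.35, 1.97], [-1.29, 1.29], [0.11, 2.56], [-1.05, 4.19], [0.11, 1.86], [-2.63, 2.63]. Speed limits (rad/s): [2.22, 2.22, 3.01, 3.01, 3.14, 3.14, 3.14].

INTERFACE

Orientations are given as a unit quaternion [x, y, z, w].
In Python, from bench import * gives the robot as it stands. Calls block until the motion is done:
- move_ptp(position, orientation): joint-space move of the TCP to a pose.
- move_straight(position, attitude=None, v=0.15): straight line of the TCP; attitude=None keeps the orientation; v is the mean speed in m/s.
- move_j(angles): joint-space move.
- move_gripper(opening): finger opening in m; the grip force is fixed at half the most; returns when the fingers have stopped.
- wait(seconds).
- ik(position, orientation): joint angles nearest the present ones, or None.
- get_state(): the state.
- snapshot(name): name is "scene" or "side" or "wrist"; returns (picture, depth): 480x640x3 uint8, red, green, blue; 480x640 float32, m along the optical axis (not along the pixel's ray), 0 where there is no reading.
- camera_params(name): a dict with "camera_matrix" (3x3 intrinsics, pixels), "distortion" ([k1, k2, p1, p2, k3] as OpenCV has them; the pictures are not rectified), "rvec" (rotation vector, rad) and "tvec" (3), from world to camera coordinates, as OpenCV has them. Camera axes: x right, y down, z forward; pixel columns grow to the right and rows downward; lengths in m; the calibration is good to about 2 mm. A picture is of the moment at which its call begins: read the wrist's pose just before it. camera_params takes no time and is no camera call; for the wrist camera it gives the pose at the moment of the call.
A pose or a line that the arm cannot do raises IKError and nothing moves.
- sign_off(): hands the job in; it is judged then, once.
The state is a dict: "t": time; "q": joint angles; "dq": joint speeds; "tau": joint torques, N m; "ee_pos": TCP position; "ee_rot": TCP orientation; "force": force on the tool from outside, world axes, zero at the start; "torque": the same for the moment, N m; "gripper_width": finger opening in m; "grip_force": force on a finger pad.
Only numpy, scipy, OpenCV 4.12 (cv2) and the standard library are available. Lean on these libraries where they do the work, as an engineer would, in place of code of your own. Each camera call takes 0.05 s, during which the arm holds its last target. There are 200 camera calls.

TASK

The black coffee capsule is stuck deep in the round grey capsule cup. Set the cup upright over the knock-out stand so that the pin finds the hole in the cup's underside, feeling for it gently because the pin stands off the middle of its disc, and press the cup down without ramming it until it sits flat on the stand's rubber bumps and the capsule has been poked up out of the top. Leave the cup sitting there, lift the capsule out and stand it upright, foil side down, on the floor of the bamboo tray, without disturbing the capsules already in the tray, the mug or the espresso cup.

Things in the scene. Friction and masses are not known exactly. Their poses are not given: they have to be found in the camera images.
- cup: Loose grey plastic capsule cup, about 0.22 kg, 38 mm high, z up; origin: centre of its underside. Round foot flange 74 mm across, z 0 to 8 mm; above it a round body 50 mm across, z 8 to 38 mm. Grip the body from above, just over the flange, on which fingertips may press. Not reported while held.
- cup_recess (a point): Centre of the floor of the cup's recess, 8 mm above the cup's origin. The recess is 39 mm across, open at the top; an access hole 20 mm across goes through the 8 mm floor here. Two sprung nubs, half-way up the recess, clamp the capsule: pushed up from below it resists with a force that rises to about 10 to 20 N over the first 12 mm or so; then its rim is past them and it is free.
- pod: The stuck black capsule: a cone 28 mm high, 37 mm wide at the rim (foil side, down), 29 mm at half height, 24 mm at 22 mm, rounded at the top, about 15 g. Origin: centre of the foil side; z up to the closed top. Starts on the recess floor, its top 2 mm below the cup's rim, the gap round it too narrow for fingers.
- stand: Knock-out stand, fixed: steel disc 92 mm across, 10 mm thick, with three rubber bumps (tops at 12 mm); origin: centre of its underside, z up. A steel pin, 14 mm across, rounded end at 44 mm, rises from it. The pin's axis is 8 mm from the disc's middle, in a direction that differs each time and is not reported (the stand's yaw says nothing of it): find it by touch or sight.
- stand_top (a point): Middle of the stand, level with the bump tops, where the cup's underside comes to rest. Lowered off the pin, the cup's underside meets the pin's end 32 mm above this point; on the pin, the pin enters the hole and meets the foil only 8 mm lower. With the cup fully down the pin reaches 24 mm above the recess floor, and the capsule stands loose on it with about 22 mm showing above the rim.
- tray: Bamboo tray, fixed, 170 mm (its x) by 260 mm (its y), rim 26 mm high, walls 10 mm, inner floor 8 mm above its origin (centre of the underside). The two used capsules stand at its +y end; the rest, about its middle and its -y half, is free.
- pod_b: Used capsule like the stuck one, standing in the tray's +y end. Origin: centre of its foil side. Leave alone.
- pod_c: The other used capsule in the tray's +y end. Origin: centre of its foil side. Leave alone.
- mug: White mug, 77 mm across, 98 mm high, handle at its +y side; origin: centre of its underside. Leave alone.
- espresso_cup: Striped espresso cup, 65 mm across, 50 mm high; origin: centre of its underside. Leave alone.
Not all that is in view belongs to the job. Leave any green or pink look-alike of the stand alone.

How it is judged:
On the way:
1. the cup sits flat and upright on the stand's bumps over the pin, with the capsule poked up out of it (more than 18 mm above the recess floor) (horizontal distance between cup and stand below 0.018 m and z of cup in the frame of stand between 0.009 and 0.015 m and angle between cup's own z axis and vertical below 0.08 rad and z of pod in the frame of cup between 0.026 and 0.04 m and horizontal distance between pod and cup below 0.012 m), for 0.2 s.
At the end, for the whole second after the job is handed in: The capsule stands on the floor of the tray inside its walls, foil side down and upright within 0.1 rad, at rest; the cup sits flat on the stand's three bumps (underside within 3 mm of their tops), within 18 mm of the middle and upright within 0.08 rad, at rest (horizontal distance between cup and stand below 0.018 m and z of cup in the frame of stand between 0.009 and 0.015 m and angle between cup's own z axis and vertical below 0.08 rad and x of pod in the frame of tray between -0.06 and 0.06 m and y of pod in the frame of tray between -0.105 and 0.105 m and z of pod in the frame of tray between 0.005 and 0.012 m and angle between pod's own z axis and vertical below 0.1 rad and linear speed of each of pod, cup below 0.02 m/s); the robot touches nothing.
It fails at once if the cup is rammed against the stand (more than 40 N) (contact force between cup and stand above 40 N).
It fails at once if the capsule is rammed against the pin (more than 40 N) (contact force between pod and stand above 40 N).
It fails at once if a used capsule, the mug or the espresso cup is moved by more than 20 mm or tipped over (distance of any of pod_b, pod_c, mug, espresso_cup from where it was at the start of the episode above 0.02 m or angle between any of pod_b, pod_c, mug, espresso_cup's own z axis and vertical above 0.4 rad).
It also fails if it takes over 72 s, if anything falls off the work surface, if the arm or the gripper's body presses on something with over 40 N, if the wrist force passes 120 N, or if a joint passes its speed limit or range.

## Working session

There is one attempt and no reset: what is moved stays moved. The work goes in short steps, each a Python script; the robot and the scene stay as the last script left them, time stands still between calls to the robot, and variables do not carry over. Pictures are saved under pics/ and viewed, at most 10 in all, crops included, and the job is handed in when it is done.

```bash
mkdir -p pics; cat > h.py <<'E'
from bench import *
import numpy as np, cv2
def snap(name,f):
    p=camera_params(name); im,d=snapshot(name)
    cv2.imwrite('pics/'+f+'.png',im[:,:,::-1]); np.savez('pics/'+f+'.npz',d=d,im=im,**{k:np.array(v) for k,v in p.items()})
    return im,d,p
def cloud(d,p):
    "world xyz per pixel (HxWx3)"
    K=np.array(p['camera_matrix']);D=np.array(p['distortion']);R=cv2.Rodrigues(np.array(p['rvec'],float))[0];t=np.array(p['tvec']).ravel()
    v,u=np.mgrid[0:d.shape[0],0:d.shape[1]]
    n=cv2.undistortPoints(np.stack([u,v],-1).reshape(-1,1,2).astype(np.float64),K,D).reshape(d.shape+(2,))
    c=np.concatenate([n*d[...,None],d[...,None]],-1)
    return (c-t)@R
E
python3 - <<'E'
from h import *
for n in('scene','side','wrist'):
    im,d,p=snap(n,n+'0'); print(n,(d>0).mean())
s=get_state();print(s['t'],s['ee_pos'],s['ee_rot'],s['force'],s['gripper_width'])
E
```

```text
scene 0.9952213541666667
side 0.9951497395833333
wrist 0.9959147135416667
0.15 [0.55748797 0.46290498 0.21795603] [ 4.24937098e-01  9.05222670e-01 -5.83093920e-04 -2.01196097e-04] [ 0.53506217  0.72187013 -0.01891225] 0.09302600035755837
```

View pics/scene0.png

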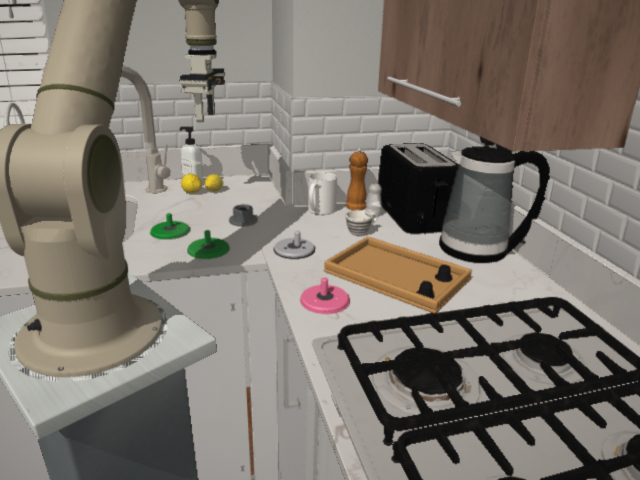

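View pics/side0.png

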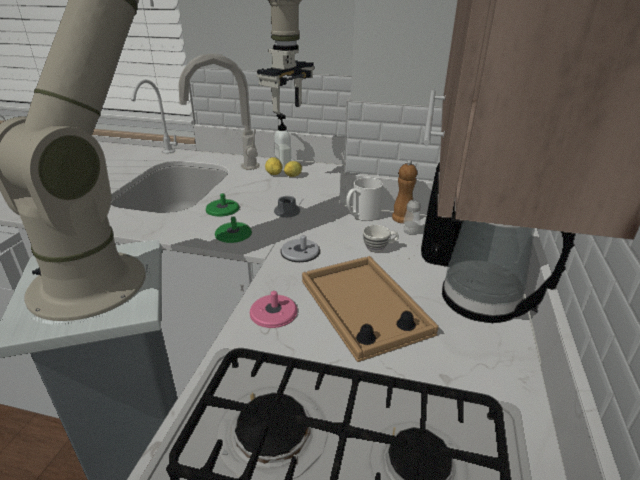

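The scene picture shows the cup at about (243,214), the steel stand at (294,246) with its pin at (297,236), the tray centred near (398,270), pods at (427,288) and (444,272), the mug at (321,193) and the espresso cup at (359,222). In the side picture the cup is at (287,206), the stand at (300,249) and the tray at (368,305).

```bash
python3 - <<'E'
from h import *
for n,pts in(('scene',dict(cup=(243,214),stand=(294,246),pin=(297,236),tray=(390,268),podb=(427,288),podc=(444,272),mug=(321,193),esp=(359,222),toaster=(425,170),kettle=(480,200))),('side',dict(cup=(287,206),stand=(300,249),pin=(303,240),tray=(368,300),podb=(367,333),podc=(406,321),mug=(367,200),esp=(377,238)))):
    z=np.load(f'pics/{n}0.npz');C=cloud(z['d'].astype(float),z)
    for k,(u,v) in pts.items(): print(n,k,C[v,u].round(3))
    # clusters
    def reg(u0,v0,u1,v1,zl,zh):
        P=C[v0:v1,u0:u1].reshape(-1,3);P=P[(P[:,2]>zl)&(P[:,2]<zh)];return len(P),P.min(0).round(3),P.max(0).round(3),P.mean(0).round(3)
    if n=='scene':
        print('cup',reg(225,200,262,230,.033,.045));print('cupall',reg(225,200,262,230,.003,.045));print('stand',reg(270,228,318,262,.005,.016));print('pin',reg(270,225,318,250,.02,.05));print('tray',reg(322,236,474,312,.018,.03))
    else:
        print('cup',reg(270,190,302,222,.033,.045));print('cupall',reg(270,190,302,222,.003,.045));print('stand',reg(275,232,323,265,.005,.016));print('pin',reg(290,230,315,250,.02,.05));print('tray',reg(298,254,442,364,.018,.03))
E
```

```text
scene cup [0.48  0.197 0.03 ]
scene stand [ 0.474 -0.001  0.012]
scene pin [ 0.481 -0.003  0.036]
scene tray [ 0.56  -0.211  0.008]
scene podb [ 0.512 -0.336  0.03 ]
scene podc [ 0.596 -0.32   0.028]
scene mug [0.673 0.112 0.063]
scene esp [ 0.636 -0.054  0.043]
scene toaster [ 0.767 -0.139  0.167]
scene kettle [ 0.738 -0.303  0.145]
cup (117, array([0.467, 0.189, 0.033]), array([0.517, 0.24 , 0.04 ]), array([0.491, 0.214, 0.036]))
cupall (450, array([0.455, 0.177, 0.003]), array([0.558, 0.252, 0.04 ]), array([0.485, 0.206, 0.021]))
stand (571, array([ 0.429, -0.045,  0.005]), array([0.521, 0.048, 0.016]), array([ 0.471, -0.002,  0.01 ]))
pin (64, array([ 0.475, -0.006,  0.022]), array([0.489, 0.007, 0.045]), array([ 0.481, -0.001,  0.034]))
tray (2113, array([ 0.368, -0.375,  0.018]), array([ 0.755, -0.096,  0.03 ]), array([ 0.556, -0.255,  0.024]))
side cup [0.489 0.19  0.032]
side stand [ 0.477 -0.003  0.012]
side pin [ 0.485 -0.001  0.034]
side tray [ 0.565 -0.226  0.009]
side podb [ 0.516 -0.339  0.032]
side podc [ 0.6   -0.325  0.028]
side mug [0.689 0.105 0.064]
side esp [ 0.649 -0.063  0.05 ]
cup (128, array([0.47 , 0.189, 0.033]), array([0.519, 0.242, 0.042]), array([0.494, 0.214, 0.037]))
cupall (491, array([0.446, 0.148, 0.003]), array([0.567, 0.365, 0.042]), array([0.493, 0.214, 0.019]))
stand (627, array([ 0.431, -0.044,  0.005]), array([0.525, 0.048, 0.016]), array([ 0.476, -0.005,  0.011]))
pin (56, array([ 0.48 , -0.007,  0.021]), array([0.493, 0.007, 0.046]), array([ 0.485, -0.002,  0.035]))
tray (2347, array([ 0.452, -0.375,  0.018]), array([ 0.773, -0.096,  0.03 ]), array([ 0.559, -0.257,  0.025]))
```

```bash
cat >> h.py <<'E'
Q=[np.sqrt(.5),np.sqrt(.5),0,0]
def circ(P):
    x,y=P[:,0],P[:,1];c=np.linalg.lstsq(np.c_[2*x,2*y,np.ones(len(x))],x*x+y*y,rcond=None)[0]
    return c[:2].round(4),np.sqrt(c[2]+c[0]**2+c[1]**2).round(4)
def edge(C,ctr,r,zl,zh):
    "circle fit to outline of points within r of ctr, height zl..zh"
    m=((np.hypot(C[...,0]-ctr[0],C[...,1]-ctr[1])<r)&(C[...,2]>zl)&(C[...,2]<zh)).astype(np.uint8)
    cs=max(cv2.findContours(m,cv2.RETR_EXTERNAL,cv2.CHAIN_APPROX_NONE)[0],key=cv2.contourArea)[:,0]
    h=cv2.convexHull(cs)[:,0]; P=C[cs[:,1],cs[:,0]]
    return (*circ(P),int(m.sum()),cs.mean(0).round(0))
def st(): 
    s=get_state();print(round(s['t'],2),np.round(s['ee_pos'],4),'F',np.round(s['force'],2),'w',round(s['gripper_width'],4),'gf',np.round(s['grip_force'],1));return s
E
python3 - <<'E'
from h import *
for f,tgt in(('w_stand',[.476,.04,.24]),('w_cup',[.493,.215,.2])):
    move_ptp(tgt,Q); st()
    im,d,p=snap('wrist',f)
    R=cv2.Rodrigues(np.array(p['rvec'],float))[0];print('cam',(-R.T@np.array(p['tvec']).ravel()).round(3),'axis',R[2].round(2))
    C=cloud(d.astype(float),p)
    for a in [('disc',(.476,.002),.065,.006,.016),('pin',(.484,0),.03,.036,.06),('cuptop',(.493,.215),.05,.03,.046),('flange',(.493,.215),.06,.004,.046)]:
        try: print(a[0],edge(C,*a[1:]))
        except Exception as e: print(a[0],'none')
a=cv2.imread('pics/w_stand.png');b=cv2.imread('pics/w_cup.png')
cv2.imwrite('pics/both.png',cv2.resize(np.hstack([a,b]),(800,300)))
E
```

```text
1.74 [0.4767 0.0412 0.2399] F [0.03 0.01 0.09] w 0.0931 gf 0.0
cam [0.477 0.122 0.405] axis [ 0.   -0.29 -0.96]
disc (array([0.478 , 0.0036]), np.float64(0.0453), 4557, array([323., 242.]))
pin (array([0.486 , 0.0024]), np.float64(0.0064), 138, array([331., 253.]))
cuptop (array([0.4939, 0.2165]), np.float64(0.0246), 1624, array([341.,  31.]))
flange (array([0.4939, 0.2164]), np.float64(0.0361), 4557, array([340.,  38.]))
2.54 [0.4929 0.2146 0.1997] F [ 0.83 -0.54 -0.55] w 0.0929 gf 0.0
cam [0.493 0.295 0.365] axis [ 0.   -0.29 -0.96]
disc (array([ 0.4785, -0.0151]), np.float64(0.0264), 1064, array([311., 412.]))
pin (array([0.4864, 0.0029]), np.float64(0.0062), 131, array([316., 411.]))
cuptop (array([0.4936, 0.2171]), np.float64(0.0246), 1401, array([323., 221.]))
flange (array([0.4936, 0.2169]), np.float64(0.0362), 4006, array([323., 215.]))
```

View pics/both.png

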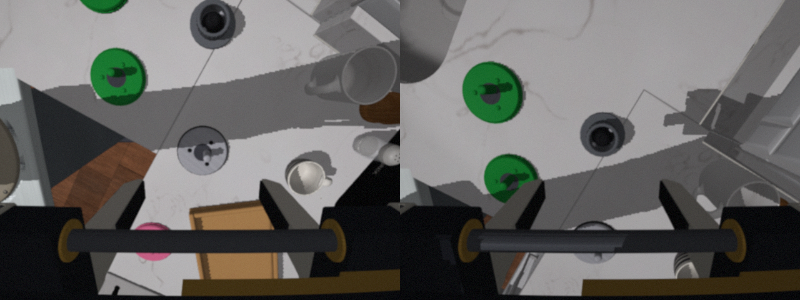

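The wrist views show the cup at (0.4937,0.2168) with the right radii, the stand at (0.478,0.0036) and the pin 8 mm toward +x at (0.486,0.0024). Now I'll grasp the cup.

```bash
python3 - <<'E'
from h import *
x,y=.4937,.2168
move_straight([x,y,.05],v=.15); st()
move_straight([x,y,.0105],v=.05); st()
move_gripper(.03); st()
move_straight([x,y,.1],v=.12); st()
move_straight([.4855,.0024,.1],v=.2)
move_straight([.4855,.0024,.062],v=.06);wait(.3); st()
im,d,p=snap('side','s1');snap('scene','c1')
a=cv2.imread('pics/s1.png')[190:280,240:360];b=cv2.imread('pics/c1.png')[190:280,235:355]
cv2.imwrite('pics/s1b.png',cv2.resize(np.hstack([a,b]),(800,300)))
E
```

```text
3.74 [0.4942 0.2168 0.0507] F [-0.56  0.05  0.15] w 0.0928 gf 0.0
4.68 [0.4938 0.2168 0.0106] F [ 0.5  -0.7  -0.31] w 0.0932 gf 0.0
5.45 [0.4937 0.2168 0.0105] F [0.1  0.6  0.71] w 0.0492 gf 30.0
6.34 [0.4933 0.2167 0.0995] F [-0.33  0.09 -3.61] w 0.0498 gf 30.0
8.65 [0.4857 0.0024 0.0623] F [ 0.19 -0.37 -2.54] w 0.0492 gf 30.0
```

View pics/s1b.png

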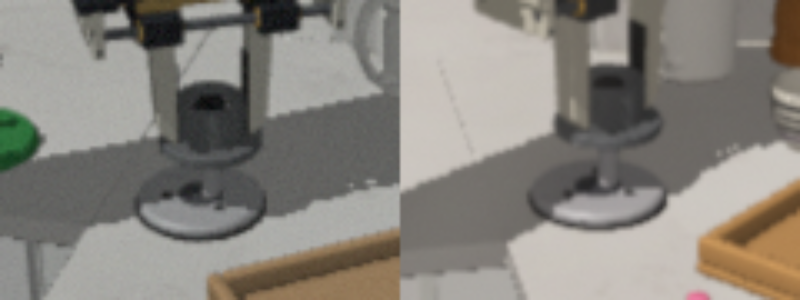

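Both views show the cup held level with the pin under its middle. I'll feel downward in small steps: a missed hole would show at TCP z of about 0.0545, the foil at about 0.0465.

```bash
python3 - <<'E'
from h import *
f0=np.mean([get_state()['force'] for _ in range(3)],0)
x,y=.4855,.0024;z=.062
while z>.0455:
    z-=.001; move_straight([x,y,z],v=.015); wait(.05)
    s=get_state();F=np.array(s['force'])-f0
    if z<.0565: print(round(s['t'],2),round(z,4),round(s['ee_pos'][2],4),F.round(1))
    if F[2]>5 or np.hypot(*F[:2])>5: break
st()
E
```

```text
10.55 0.056 0.056 [ 0.1 -0.1  1.4]
10.85 0.055 0.0549 [-0.2  0.3  0.1]
11.15 0.054 0.054 [ 1.  -0.2 -0.2]
11.45 0.053 0.053 [-0.1  1.   0.4]
11.75 0.052 0.052 [ 0.2 -0.1  1.4]
12.05 0.051 0.051 [-0.1 -0.6  1.5]
12.35 0.05 0.05 [-0.1  0.7 -0.5]
12.65 0.049 0.049 [-0.1  0.5  0.8]
12.95 0.048 0.048 [-0.7 -0.6  1.1]
13.25 0.047 0.047 [-0.5  0.2  0.9]
13.55 0.046 0.046 [ 0.9 -0.1  1.9]
13.85 0.045 0.0451 [0.2 0.1 2.7]
13.85 [0.4856 0.0024 0.0451] F [ 0.4   0.19 -1.14] w 0.0489 gf 30.0
```

The pin is in the hole and the foil has been met at the expected height. Now press on down, watching the force.

```bash
python3 - <<'E'
from h import *
f0z=-2.9
x,y=.4855,.0024;z=.045
while z>.0185:
    z-=.001 if z>.0245 else .0005
    move_straight([x,y,z],v=.015); wait(.05)
    s=get_state();F=np.array(s['force'])
    print(round(s['t'],2),round(z,4),round(s['ee_pos'][2],4),F.round(1))
    if F[2]-f0z>(25 if z>.0245 else 9) or np.hypot(*F[:2])>8: break
st()
snap('side','s2');snap('scene','c2')
a=cv2.imread('pics/s2.png')[190:280,240:360];b=cv2.imread('pics/c2.png')[190:280,235:355]
cv2.imwrite('pics/s2b.png',cv2.resize(np.hstack([a,b]),(800,300)))
E
```

```text
14.15 0.044 0.0442 [-0.5 -0.1  5.1]
14.45 0.043 0.0432 [-1.3 -0.3  5.5]
14.75 0.042 0.0422 [-0.5 -1.1  4.8]
15.05 0.041 0.0414 [-0.5 -0.8  8.4]
15.35 0.04 0.0404 [-0.6 -0.7 10. ]
15.65 0.039 0.0395 [-0.  -1.2 11. ]
15.95 0.038 0.0385 [-0.2 -0.5 11. ]
16.25 0.037 0.0376 [ 0.3 -1.4 10.9]
16.55 0.036 0.0365 [ 0.3 -0.8 10.5]
16.85 0.035 0.0357 [ 0.1 -0.3 15.4]
17.15 0.034 0.0337 [-0.2  0.  -1.8]
17.45 0.033 0.0328 [-1.2  0.3 -3.2]
17.75 0.032 0.032 [-1.4  0.3 -1.7]
18.05 0.031 0.031 [-1.4  2.6  0.9]
18.35 0.03 0.03 [-1.7  2.4  2. ]
18.65 0.029 0.0289 [-1.6  2.6 -0.5]
18.95 0.028 0.0278 [-0.7  0.2 -2.6]
19.25 0.027 0.0269 [-0.  -0.5 -2.6]
19.55 0.026 0.026 [-0.8 -0.4 -2.6]
19.85 0.025 0.025 [ 0.4 -0.  -2.9]
20.15 0.024 0.024 [ 0.2 -0.3 -2.5]
20.45 0.0235 0.0235 [-0.8  0.1 -3.1]
20.75 0.023 0.023 [-0.6  0.1 -3.2]
21.05 0.0225 0.0225 [ 0.4 -0.2 -2.6]
21.35 0.022 0.0222 [-0.7  0.1  3.7]
21.65 0.0215 0.0221 [-1.  -0.5 11.4]
21.65 [0.4856 0.0024 0.0221] F [-1.03 -0.52 11.44] w 0.0491 gf 30.0
```

View pics/s2b.png

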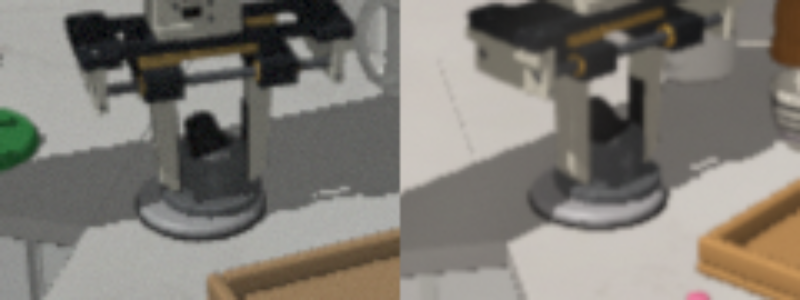

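The cup sits on the bumps (contact at underside z ≈ 0.012) and the capsule stands up out of it, leaning somewhat. I'll release and take a close look from the wrist.

```bash
python3 - <<'E'
from h import *
x,y=.4855,.0024
move_straight([x,y,.0224],v=.02)
move_gripper(.093); st()
move_straight([x,y,.12],v=.12)
move_straight([.48,-.0,.16],v=.15);wait(.2); st()
im,d,p=snap('wrist','w3');C=cloud(d.astype(float),p)
print('flange',edge(C,(.4855,.0024),.042,.014,.026),'rim',edge(C,(.4855,.0024),.028,.045,.085))
for zl,zh in((.056,.06),(.06,.064),(.064,.068),(.068,.072),(.072,.085)):
    P=C[(np.hypot(C[...,0]-.4855,C[...,1]-.0024)<.04)&(C[...,2]>zl)&(C[...,2]<zh)]
    if len(P)>5: print(zl,len(P),P.min(0).round(4),P.max(0).round(4),circ(P))
snap('side','s3')
a=im[130:330,230:430,::-1];b=cv2.imread('pics/s3.png')[195:275,260:340]
cv2.imwrite('pics/s3b.png',np.hstack([cv2.resize(a,(400,400)),cv2.resize(b,(400,400))]))
E
```

```text
22.87 [0.4855 0.0024 0.0224] F [0.07 0.28 0.77] w 0.0928 gf 0.0
24.45 [4.796e-01 1.000e-04 1.590e-01] F [ 0.64 -0.69 -0.36] w 0.0928 gf 0.0
flange (array([0.4857, 0.0012]), np.float64(0.0335), 2194, array([329., 230.])) rim (array([0.4857, 0.0028]), np.float64(0.0244), 2711, array([330., 236.]))
0.056 107 [ 0.4731 -0.0088  0.056 ] [0.497  0.0231 0.0599] (array([0.483, 0.008]), np.float64(0.0133))
0.06 151 [ 0.4694 -0.0035  0.06  ] [0.4952 0.0235 0.064 ] (array([0.4816, 0.0102]), np.float64(0.0127))
0.064 316 [ 0.4696 -0.0007  0.064 ] [0.4928 0.0229 0.068 ] (array([0.4816, 0.0109]), np.float64(0.0103))
0.068 372 [0.4711 0.0023 0.068 ] [0.4911 0.0206 0.072 ] (array([0.4816, 0.0108]), np.float64(0.0068))
0.072 68 [0.4764 0.0056 0.072 ] [0.488  0.0141 0.074 ] (array([0.4822, 0.0102]), np.float64(0.0034))
```

View pics/s3b.png

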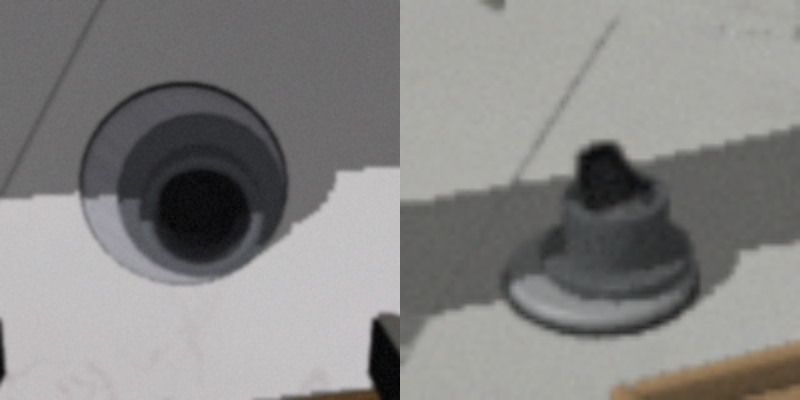

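The capsule leans about 0.3 rad, toward azimuth ≈116°, top at (0.482,0.0105). I'll grip across the lean just above the cup rim. When it's released the wide foil base should settle it flat.

```bash
python3 - <<'E'
from h import *
a=np.radians(58);Qg=[np.cos(a),np.sin(a),0,0]
x,y=.4838,.0065
move_ptp([x,y,.13],Qg)
move_straight([x,y,.0525],v=.08); st()
move_gripper(.012); s=st()
if s['gripper_width']>.018:
    move_straight([x,y,.12],v=.06); s=st()
    move_straight([.555,-.20,.12],v=.2); wait(.1); st()
snap('side','s4');snap('scene','c4')
A=cv2.imread('pics/s4.png')[150:300,270:420];B=cv2.imread('pics/c4.png')[150:300,280:430]
cv2.imwrite('pics/s4b.png',cv2.resize(np.hstack([A,B]),(800,400)))
E
```

```text
26.07 [0.484  0.0065 0.0529] F [0.23 0.05 0.45] w 0.093 gf 0.0
27.1 [0.4838 0.0065 0.0525] F [0.37 0.39 0.08] w 0.0299 gf 27.9
28.38 [0.4836 0.0065 0.1196] F [ 0.47  0.5  -0.41] w 0.0296 gf 28.0
29.72 [ 0.5549 -0.1986  0.12  ] F [-0.56 -0.17  0.24] w 0.0301 gf 28.0
```

View pics/s4b.png

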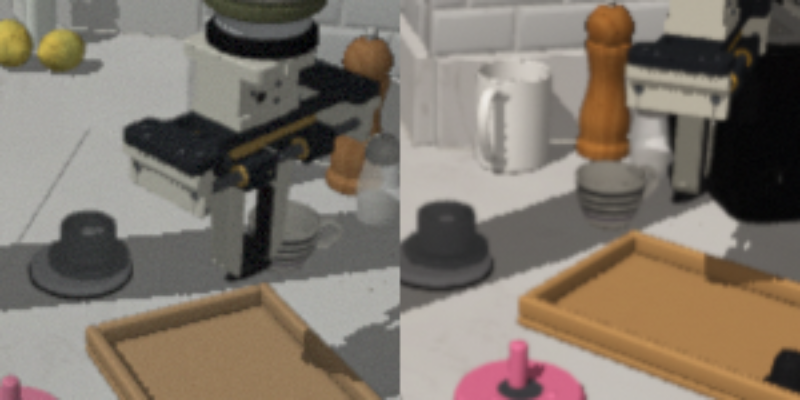

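The cup stays on the stand with the pin tip visible in it, and the capsule is in the fingers over the tray (width 30 mm). Lower it until light contact, then release.

```bash
python3 - <<'E'
from h import *
x,y=.555,-.20
move_straight([x,y,.032],v=.1);wait(.15)
f0=np.mean([get_state()['force'][2] for _ in range(3)]);z=.032
while z>.017:
    z-=.001;move_straight([x,y,z],v=.02);wait(.03);F=get_state()['force'][2]-f0
    if F>3.5: break
print(z,F);st()
move_gripper(.06)
move_straight([x,y,.15],v=.12)
move_straight([.52,-.19,.2],v=.15);wait(.1);st()
im,d,p=snap('wrist','w5');C=cloud(d.astype(float),p)
for n,zl,zh in(('top',.03,.045),('all',.013,.045)):
    print(n,edge(C,(x,y),.04,zl,zh))
P=C[(np.hypot(C[...,0]-x,C[...,1]-y)<.04)];print(P[:,2].max())
snap('side','s5')
A=cv2.imread('pics/s5.png')[210:370,270:450]
cv2.imwrite('pics/s5b.png',np.hstack([cv2.resize(im[:,:,::-1],(430,400)),cv2.resize(A,(370,400))]))
E
```

```text
0.021999999999999992 6.100866993855062
33.83 [ 0.5554 -0.2006  0.0223] F [ 0.38 -2.04  5.18] w 0.0296 gf 28.9
36.41 [ 0.5202 -0.19    0.1992] F [-0.82 -1.14  0.32] w 0.0602 gf 0.0
top (array([ 0.5577, -0.2039]), np.float64(0.0107), 397, array([351., 253.]))
all (array([ 0.5567, -0.203 ]), np.float64(0.0125), 631, array([350., 249.]))
0.30237334501072327
```

View pics/s5b.png

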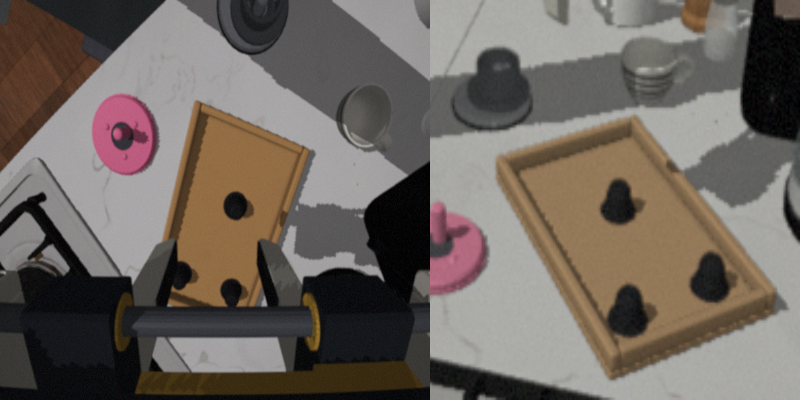

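The capsule stands upright in the tray, matching the other two, which haven't moved. One quick check that the cup is flat, then I'll hand in.

```bash
python3 - <<'E'
from h import *
z=np.load('pics/s5.npz');C=cloud(z['d'].astype(float),z)
m=(np.hypot(C[...,0]-.4855,C[...,1]-.0024)<.026)&(C[...,2]>.046)
P=C[m];c=np.linalg.lstsq(np.c_[P[:,:2]-[.4855,.0024],np.ones(len(P))],P[:,2],rcond=None)[0];print(len(P),c.round(3))
m=(np.hypot(C[...,0]-.5567,C[...,1]+.203)<.03)&(C[...,2]>.012);print(C[m][:,2].max())
r=sign_off();print(r)
E
```

```text
118 [-0.003 -0.003  0.05 ]
0.4979330206075743
the job is handed in; nothing more can be done
None
```

The job is handed in. The cup sits flat on the stand's bumps over the pin (rim at z = 0.050), and the capsule stands foil side down on the tray floor at about (0.557, -0.203); in the last pictures the used capsules, the mug and the espresso cup look undisturbed, and the verdict was not reported back.

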